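Set the food slicer to 15 mm against the play in its dial

ROBOT

A 6-joint arm with a two-finger parallel gripper is mounted at the origin on a cart in front of the work surface, level with it; the furniture and walls round the work are solid. World frame = base frame: x ahead of the robot, y to its left, z up, the work surface at z = 0. Lengths are in m, angles in rad, forces in N, time in s.
With the tool pointing down it reaches from about 0.35 to 0.775 m from the base axis. Payload 7.3 kg.
Tool frame: the origin (TCP) lies at the very end of the fingers, on their centre line; the grasp point (between the pads) lies 19 mm behind it; z points along the fingers, y is the line along which they close (so a half turn about z gives the same grasp; the last joint's range is limited). The gripper opens to 92 mm and grips with 3 to 60 N. Pads are 19 mm wide; open, the fingers measure 130 mm over their backs; the gripper's body (75 mm by 190 mm) begins 47 mm behind the grasp point.
Start: joints at [-0.146, 0.342, 1.524, -0, 1.275, -0.146], TCP at [0.525, 0, 0.227] pointing down, gripper open.
Joint ranges: [-2.53, 2.53], [-0.77, 2.02], [0.04, 2.7], [-1, 4.14], [0.28, 2.66], [-3.11, 3.11]. Speed limits (rad/s): [2.57, 2.57, 3.14, 3.14, 3.14, 3.14].

INTERFACE

Orientations are given as [roll, pitch, yaw] about the fixed x, y, z axes, in that order (R = Rz(yaw) Ry(pitch) Rx(roll)).
In Python, from cell import robot gives the robot as it stands. The module is installed in compiled form; this text tells all that it offers.
- The arm moves only by the tool arm_command, never from a script. Its argument "moves" is a list of rows, each a list of 3 entries, a list of its own where there are three numbers: the shift along the tool's x, y, z in m, then the turn, a rotation vector about the tool's x, y, z in rad, then the finger opening in m, from 0 to 0.0918. In form: [[[dx, dy, dz], [ax, ay, az], claw], ...]. A call has exactly 5 rows; each row is the pose to reach, as a shift and turn from the pose commanded when the call began, along the tool's axes at that moment; what a row does not reach only later rows make up. A row lasts 1/10 s, in which the tool goes at most 50 mm and 8.59 degrees, less where a joint would pass 70% of its speed; a pose out of reach is approached as far as the arm can. A call with a gripper value outside its range is refused whole. The fingers move at their own pace and stop on an object; "squeeze" is the grip in N (left out, the last holds). Time passes only in rows, so rows that repeat a pose let the fingers close, or fill a call up. It gives the time, the measured TCP pose, the force, the opening and the grip force at its end, in the units of the state.
- robot.observe(): the state, without advancing time (a new reading comes with each control period).
- robot.read_camera(name): name is "scene" or "side" or "wrist"; returns the picture (480x640x3 uint8, red, green, blue); there is no depth.
- robot.camera_model(name): a dict with "fx", "fy", "cx", "cy" (pixels), "R" (3x3) and "t" (3): a world point X has camera coordinates R X + t. Camera axes: x right, y down, z forward; pixel columns grow to the right and rows downward; lengths in m; the calibration is good to about 2 mm. A picture is of the moment at which its call begins: read the wrist's pose just before it. camera_model takes no time and is no camera call; for the wrist camera it gives the pose at the moment of the call.
- robot.hand_in(): hands the job in; it is judged then, once.
The state is a dict: "time": time; "qpos": joint angles; "qvel": joint speeds; "joint_efforts": joint torques, N m; "tool_pos": TCP position; "tool_rot": TCP orientation; "contact_force": force on the tool from outside, world axes, zero at the start; "torque": the same for the moment, N m; "opening": finger opening in m; "grip_force": force on a finger pad.
Only numpy, scipy, OpenCV 4.12 (cv2) and the standard library are available. Lean on these libraries where they do the work, as an engineer would, in place of code of your own. Each camera call takes 0.05 s, during which the arm holds its last target. There are 200 camera calls.

TASK

Set the food slicer to 15 mm slices, the third long mark of its dial. Its drive is worn: turn the dial open until the thickness plate itself has gone a little past 15 mm, then come back to the mark in the closing direction, so that the play is taken up behind the plate. Then let go of the dial and push the plate's food face with the fingertips, as bread would (about 10 N), to see that it does not give; only the dial may move the plate, and keep off the blade and the things standing around.

Things in the scene. Friction and masses are not known exactly. Their poses are not given: they have to be found in the camera images.
- slicer: electric food slicer, unplugged, fixed, 345 x 315 mm, 210 mm high. Origin: centre of its underside; x away from the user along the blade, y to the food side, z up. Its -y side carries a white gear case 122 mm high (near, with the dial) and a white motor 185 mm high (far); its +y side only the base (32 mm high) and, at x > -10 mm, the food carriage, 115 mm high.
- dial (a joint): thickness dial on the gear case, rad: 0 (stop, dot) to 3.47, growing counter-clockwise seen from above, which opens. Long marks every 5 mm: 15 mm is 2.0 rad, pointer to slicer -x. Turned in the closing direction with the play taken up, the plate stands at 7.5 mm x angle; when opening it lags by the play, 3.5 to 6.5 mm, unknown each time. It stays where left (friction 0.2 N m).
- dial_grip (a point): middle of the dial's grip fin, on the dial's axis, 152 mm above the worktop, at slicer x -80, y -112 mm; its x axis points along the fin to the white pointer, z up. The fin is an upright flat bar 60 mm long, 14 mm thick; its top is 14 mm above this point; the round skirt (72 mm across) below it ends 18 mm below this point.
- plate: thickness plate, upright ribbed aluminium, 6 mm thick. Origin: middle of its food face (towards slicer +y), axes as the slicer's; it reaches 78 mm to the near side (-x), 75 mm to the blade, 50 mm up and down; top 142 mm above the worktop. Its slicer y is minus the slice thickness: 0 closed, -15 mm at the mark. It slides (3 N friction) within the play, then the dial holds it.
- blade: round steel blade, 156 mm across, upright in the slicer's xz plane, origin at its centre, 165 mm beyond the plate's origin in slicer x, 117 mm above the worktop; not to be touched.
- mug_a: white mug with handle, 94 mm high, standing right of the slicer; origin: centre of its underside. Bystander.
- spice_b: small spice jar, 47 mm across, 98 mm high, standing left of the slicer; origin: centre of its underside. Bystander.
- egg_cup: egg cup, 49 mm across, 62 mm high, standing left of the slicer near the robot; origin: centre of its underside. Bystander.

How it is judged:
On the way, in this order (a step that is already met when the one before it is completed fails the run):
1. the plate is opened past the mark, beyond 15.5 mm (y of plate in the frame of slicer below -0.0155 m), for 0.1 s.
2. dial and plate both stand at 15 mm (dial within 0.2 rad, plate within 1.5 mm), nothing touching the slicer (value of joint dial between 1.8 and 2.2 rad and y of plate in the frame of slicer between -0.0165 and -0.0135 m and contact force between each of the arm, the fingers and slicer below 0.1 N), for 0.2 s.
3. the fingers push the plate's food face with 6 N or more and it stays at 15 mm within 1.5 mm (contact force between the fingers and plate above 6 N and y of the grasp point in the frame of plate above 0 m and y of plate in the frame of slicer between -0.0165 and -0.0135 m), for 0.2 s.
At the end, for the whole second after the job is handed in: The dial stands at the 15 mm mark (2.0 rad within 0.2), the plate at 15 mm within 1.5 mm, both at rest, after the push (value of joint dial between 1.8 and 2.2 rad and y of plate in the frame of slicer between -0.0165 and -0.0135 m and velocity of joint dial between -0.05 and 0.05 rad/s and linear speed of plate below 0.005 m/s); the robot touches nothing.
It fails at once if the plate is pushed by the fingers (over 2 N) while it is not at 15 mm within 1.5 mm, or gives under the push (contact force between the fingers and plate above 2 N and (y of plate in the frame of slicer below -0.0165 m or y of plate in the frame of slicer above -0.0135 m)).
It fails at once if the plate is pushed with more than 25 N (contact force between the fingers and plate above 25 N).
It fails at once if the blade is touched (contact force between any of the fingers, the arm and blade above 1 N).
It fails at once if a bystander is moved more than 20 mm (distance of any of mug_a, spice_b, egg_cup from where it was at the start of the episode above 0.02 m).
It also fails if it takes over 72 s, if anything falls off the work surface, if the arm or the gripper's body presses on something with over 40 N, if the wrist force passes 120 N, or if a joint passes its speed limit or range.

## Working session

There is one attempt and no reset: what is moved stays moved. The work goes in short steps, Python scripts to look and compute and a tool call to move; the robot and the scene stay as the last step left them, time stands still between calls to the robot, and variables do not carry over. Pictures are saved under pics/ and viewed, at most 10 in all, crops included, and the job is handed in when it is done.

Besides the shell and the picture viewer there is one more tool, called after "Call:" by a JSON object that holds its "name" and its "arguments". arm_command: Moves the arm, as the interface text tells. Its arguments: {"type":"object","properties":{"moves":{"type":"array"},"squeeze":{"type":"number"}},"required":["moves"]}

```bash
mkdir -p pics; python3 - <<'E'
from cell import robot
import cv2
for n in("scene","side"):
    im=robot.read_camera(n); cv2.imwrite(f"pics/{n}0.png",im[:,:,::-1]); m=robot.camera_model(n); print(n,m)
s=robot.observe();print(s)
E
```

```text
scene {'fx': 527.4810663573456, 'fy': 527.4810663573456, 'cx': 319.31992911186074, 'cy': 237.16780454074527, 'R': array([[ 0.59691057, -0.80219043, -0.01372179],
       [-0.62402879, -0.45345498, -0.6363699 ],
       [ 0.50426763,  0.38841871, -0.771262  ]]), 't': array([-0.31691984,  0.38815769,  1.05643833])}
side {'fx': 467.13401840233104, 'fy': 467.13401840233104, 'cx': 318.2923302506404, 'cy': 240.829700708837, 'R': array([[ 0.99864379,  0.04824622,  0.0195674 ],
       [ 0.04479589, -0.60472387, -0.79517443],
       [-0.02653129,  0.79497254, -0.60606497]]), 't': array([-0.54191174,  0.07637085,  0.96077647])}
{'time': 0.1, 'qpos': array([-1.45985553e-01,  3.42651856e-01,  1.52495156e+00,  1.77282857e-05,
        1.27541021e+00, -1.45998189e-01]), 'qvel': array([-0.0007457 , -0.00167341, -0.00326961,  0.00075866,  0.0010585 ,
        0.00112406]), 'joint_efforts': array([ 1.49919495e-03, -4.32001984e+01, -2.44694173e+01,  7.19219679e-02,
        5.25739230e-02, -9.79429342e-05]), 'tool_pos': array([5.24620028e-01, 9.11639982e-05, 2.26104591e-01]), 'tool_rot': array([-3.14018927e+00, -2.23495319e-04,  1.57080363e+00]), 'contact_force': array([-0.28627738, -0.24972842,  0.50809214]), 'torque': array([0.00581465, 0.00567407, 0.04037633]), 'grip_force': 0.0, 'opening': 0.09172678668201163}
```

View pics/scene0.png

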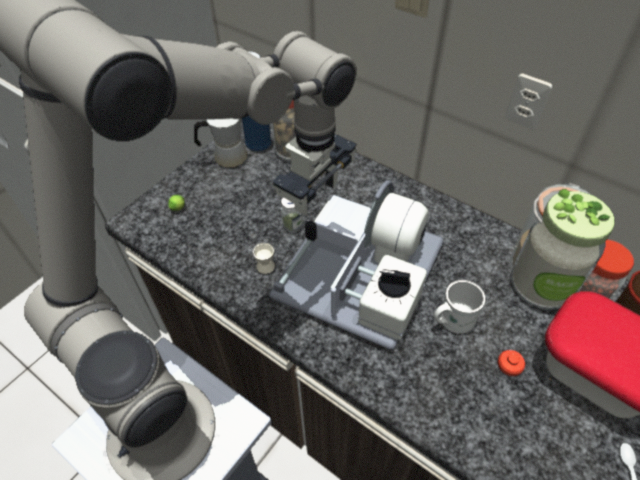

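View pics/side0.png

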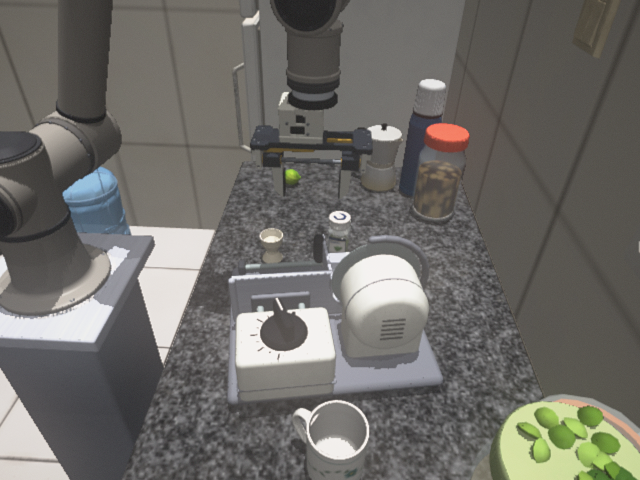

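The slicer is right of the robot and its far axis is roughly world +x. The dial is near scene pixel (394,283) and side pixel (284,331); the jar and egg cup are left of the slicer and the mug is right. I'll enlarge the dial in both views.

```bash
python3 - <<'E'
import cv2,numpy as np
a=cv2.imread("pics/scene0.png")[180:355,265:450]; b=cv2.imread("pics/side0.png")[225:405,220:445]
f=lambda i:cv2.resize(i,(400,400*i.shape[0]//i.shape[1]),interpolation=cv2.INTER_CUBIC)
a,b=f(a),f(b); print(a.shape,b.shape)
h=min(len(a),len(b)); o=np.hstack([a[:h],b[:h]]); cv2.imwrite("pics/crop1.png",o)
E
```

```text
(378, 400, 3) (320, 400, 3)
```

View pics/crop1.png

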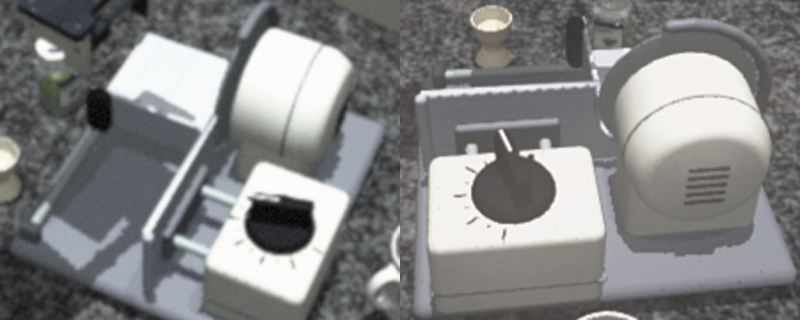

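The enlarged crop shows the fin pointer roughly world +y, a bit to the far side. The skirt centre is about scene (394.5,285.5) and side (283.6,332), and the plate's top edge is visible in both views.

```bash
cat > h.py <<'E'
import numpy as np
from cell import robot
def ray(m,px,z):
    d=m["R"].T@np.array([(px[0]-m["cx"])/m["fx"],(px[1]-m["cy"])/m["fy"],1]); c=-m["R"].T@m["t"]
    return c+d*(z-c[2])/d[2]
def proj(m,X):
    p=m["R"]@np.array(X)+m["t"]; return [m["fx"]*p[0]/p[2]+m["cx"],m["fy"]*p[1]/p[2]+m["cy"]]
E
python3 - <<'E'
from h import *
np.set_printoptions(precision=4,suppress=True)
a,b=robot.camera_model("scene"),robot.camera_model("side")
A=lambda x,y:(x/2.162+265,y/2.162+180)
B=lambda x,y:((x-400)/1.778+220,y/1.778+225)
print("skirt",ray(a,A(280,228),.134),ray(b,B(513,190),.134))
print("fin scene",ray(a,A(250,197),.166),ray(a,A(312,205),.166)); print("tip side",ray(b,B(503,131),.166))
for m,P,Q in((a,A(148,237),A(215,120)),(b,B(417,93),B(600,84))):
    p,q=ray(m,P,.142),ray(m,Q,.142); print("plate",p,q,np.linalg.norm(q-p),np.arctan2(*(q-p)[[1,0]]))
p,q=ray(a,A(12,248),.03),ray(a,A(205,335),.03);print("base near",p,q)
p,q=ray(b,B(418,310),.0),ray(b,B(795,292),.0);print("base right",p,q,np.arctan2(*(q-p)[[1,0]]))
print("mug",ray(b,(337,480),0),"egg",ray(a,(265,272),0))
E
```

```text
skirt [ 0.4898 -0.2303  0.134 ] [ 0.5005 -0.2324  0.134 ]
fin scene [ 0.483  -0.1972  0.166 ] [ 0.5099 -0.25    0.166 ]
tip side [ 0.4892 -0.1971  0.166 ]
plate [ 0.4011 -0.1357  0.142 ] [ 0.5609 -0.1069  0.142 ] 0.162370236374158 0.17839602673737795
plate [ 0.4013 -0.129   0.142 ] [ 0.5685 -0.1047  0.142 ] 0.16905216742985077 0.14469449206718563
base near [0.365  0.0171 0.03  ] [ 0.4    -0.2084  0.03  ]
base right [ 0.4148 -0.26    0.    ] [ 0.7566 -0.22    0.    ] 0.11650699629437562
mug [ 0.5867 -0.3769  0.    ] egg [0.4217 0.0859 0.    ]
```

Call:
{"name": "arm_command", "arguments": {"moves": [[[-0.045, -0.006, -0.02], [0, 0, 0], 0.09], [[-0.09, -0.012, -0.04], [0, 0, 0], 0.09], [[-0.14, -0.02, -0.04], [0, 0, 0], 0.09], [[-0.18, -0.026, -0.04], [0, 0, 0], 0.09], [[-0.225, -0.03, -0.04], [0, 0, 0], 0.09]]}}

```text
time: 0.6
tool_pos: [0.4942, -0.2263, 0.2667]
tool_rot: [-3.141, -0.0, 1.571]
contact_force: [0.9, -0.2, 0.6]
opening: 0.0903
grip_force: 0.0
```

```bash
python3 - <<'E'
from h import *
import cv2
robot.read_camera("wrist")
s=robot.observe();m=robot.camera_model("wrist")
im=robot.read_camera("wrist"); cv2.imwrite("pics/w1.png",im[:,:,::-1])
import pickle; pickle.dump(m,open("w1.pkl","wb"))
print(s["tool_pos"],s["tool_rot"],s["qpos"],m)
E
```

```text
[ 0.49353119 -0.23310672  0.26618355] [-3.14067227  0.00395417  1.56676164] [-0.57945179  0.35300453  1.39756321 -0.00388179  1.38964662 -0.57471856] {'fx': 363.9609204585448, 'fy': 363.9609204585448, 'cx': 323.2256572722042, 'cy': 240.07404553084928, 'R': array([[ 0.99998453, -0.00524956, -0.0018378 ],
       [-0.00450482, -0.95823107,  0.28595964],
       [-0.0032622 , -0.28594694, -0.9582399 ]]), 't': array([-0.49342959, -0.26893499,  0.363192  ])}
```

View pics/w1.png

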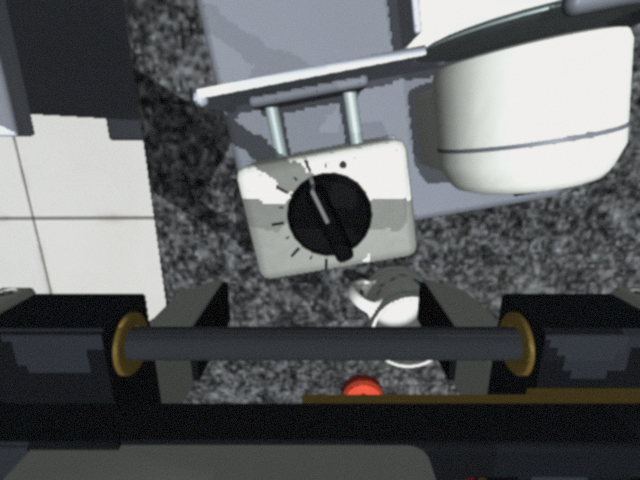

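The wrist picture shows the dial from above. The skirt centre is about (330,214), the fin runs from its pointer end (313,178) to (346,258), the dot is at (343,164), and the plate's top runs from (198,97) to (425,50).

```bash
python3 - <<'E'
from h import *
import cv2,pickle
np.set_printoptions(precision=4,suppress=True)
m=pickle.load(open("w1.pkl","rb")); im=cv2.imread("pics/w1.png")
g=im.max(2); roi=np.zeros_like(g); roi[150:270,270:390]=1
k=((g<60)&(roi>0)).astype(np.uint8)
k=cv2.morphologyEx(k,cv2.MORPH_CLOSE,np.ones((7,7)))
c=max(cv2.findContours(k,0,2)[0],key=cv2.contourArea); h=cv2.convexHull(c)
print("ell",cv2.fitEllipse(c),cv2.boundingRect(c))
# ellipse on ray plane z=.134
P=np.array([ray(m,p[0],.134)[:2] for p in c]); print("circle",cv2.minEnclosingCircle(P.astype(np.float32)))
E_=cv2.fitEllipse((P*1e4).astype(np.float32)); print([np.array(E_[i])/1e4 for i in(0,1)])
f,b=ray(m,(313,178),.166),ray(m,(346,258),.166); print("fin",f,b,(f+b)/2,np.linalg.norm(f-b),np.arctan2(*(f-b)[[1,0]]))
# plate top: for columns, bright edge rows
for x in (215,260,300,340,380):
    col=g[30:125,x].astype(int); d=np.diff(col); i,j=d.argmax(),d.argmin(); print(x,30+i,d[i],30+j,d[j], ray(m,(x,30+i),.142)[:2],ray(m,(x,30+j),.142)[:2])
print("dot",ray(m,(343,164),.122),"mug handle",ray(m,(355,290),.07))
E
```

```text
ell ((329.5498046875, 215.35028076171875), (80.12191772460938, 85.6964111328125), 155.8333282470703) (288, 174, 83, 88)
circle ((0.49805861711502075, -0.2253829836845398), 0.03756880760192871)
[array([ 0.4977, -0.2232]), array([0.0653, 0.0717])]
fin [ 0.4856 -0.1878  0.166 ] [ 0.5095 -0.2476  0.166 ] [ 0.4975 -0.2177  0.166 ] 0.06439758331846183 1.9524307872141755
215 84 60 95 -71 [ 0.4154 -0.1234] [ 0.4148 -0.1308]
260 109 31 86 -70 [ 0.4468 -0.1405] [ 0.4476 -0.1249]
300 87 32 78 -69 [ 0.4763 -0.1257] [ 0.4765 -0.1198]
340 79 37 71 -68 [ 0.505  -0.1206] [ 0.505  -0.1154]
380 56 26 63 -73 [ 0.533  -0.1059] [ 0.5332 -0.1103]
dot [ 0.5088 -0.1819  0.122 ] mug handle [ 0.5255 -0.3174  0.07  ]
```

Call:
{"name": "arm_command", "arguments": {"moves": [[[0.003, 0.002, 0], [0, 0, 0.14], 0.09], [[0.003, 0.002, 0], [0, 0, 0.28], 0.09], [[0.003, 0.002, 0], [0, 0, 0.42], 0.09], [[0.003, 0.002, 0], [0, 0, 0.56], 0.09], [[0.003, 0.002, 0], [0, 0, 0.69], 0.09]]}}

```text
time: 1.2
tool_pos: [0.497, -0.2211, 0.2663]
tool_rot: [-3.141, -0.0, 0.876]
contact_force: [0.8, -0.4, -0.8]
opening: 0.0902
grip_force: 0.0
```

Call:
{"name": "arm_command", "arguments": {"moves": [[[0, 0, 0], [0, 0, 0.14], 0.09], [[0, 0, 0], [0, 0, 0.28], 0.09], [[0, 0, 0], [0, 0, 0.42], 0.09], [[0, 0, 0], [0, 0, 0.56], 0.09], [[0, 0, 0], [0, 0, 0.69], 0.09]]}}

```text
time: 1.7
tool_pos: [0.497, -0.2211, 0.2663]
tool_rot: [-3.141, 0.001, 0.186]
contact_force: [-0.0, -0.6, -0.6]
opening: 0.0895
grip_force: 0.0
```

Call:
{"name": "arm_command", "arguments": {"moves": [[[0, 0, 0], [0, 0, 0.14], 0.09], [[0, 0, 0], [0, 0, 0.28], 0.09], [[0, 0, 0], [0, 0, 0.42], 0.09], [[0, 0, 0], [0, 0, 0.56], 0.09], [[0, 0, 0], [0, 0, 0.69], 0.09]]}}

```text
time: 2.2
tool_pos: [0.497, -0.221, 0.2663]
tool_rot: [-3.141, 0.001, -0.504]
contact_force: [0.5, 0.5, -0.3]
opening: 0.0898
grip_force: 0.0
```

Call:
{"name": "arm_command", "arguments": {"moves": [[[0, 0, 0], [0, 0, 0.14], 0.05], [[0, 0, 0], [0, 0, 0.28], 0.05], [[0, 0, 0], [0, 0, 0.42], 0.05], [[0, 0, 0], [0, 0, 0.56], 0.05], [[0, 0, 0], [0, 0, 0.69], 0.05]]}}

```text
time: 2.7
tool_pos: [0.497, -0.221, 0.2664]
tool_rot: [3.141, 0.001, -1.194]
contact_force: [0.3, -0.4, -0.5]
opening: 0.0545
grip_force: 0.0
```

Call:
{"name": "arm_command", "arguments": {"moves": [[[0, 0, 0.01], [0, 0, 0], 0.05], [[0, 0, 0.025], [0, 0, 0], 0.05], [[0, 0, 0.04], [0, 0, 0], 0.05], [[0, 0, 0.05], [0, 0, 0], 0.05], [[0, 0, 0.05], [0, 0, 0], 0.05]]}}

```text
time: 3.2
tool_pos: [0.4962, -0.2211, 0.2148]
tool_rot: [3.139, 0.003, -1.187]
contact_force: [0.5, -0.3, 1.4]
opening: 0.0499
grip_force: 0.0
```

```bash
python3 - <<'E'
from h import *
import cv2,pickle
s=robot.observe();m=robot.camera_model("wrist")
im=robot.read_camera("wrist"); cv2.imwrite("pics/w2.png",im[:,:,::-1])
pickle.dump(m,open("w2.pkl","wb"))
print(s["tool_pos"],s["tool_rot"],s["qpos"],s["opening"],s["time"])
print(proj(m,(.497,-.222,.166)))
E
```

```text
[ 0.49622128 -0.2211466   0.21476389] [ 3.13949901  0.00314428 -1.18704453] [-5.60425288e-01  3.87213491e-01  1.48983456e+00  1.54981201e-04
  1.26831924e+00  2.19736583e+00] 0.04990589587215009 3.2
[np.float64(321.16255790178104), np.float64(262.4424631145562)]
```

View pics/w2.png

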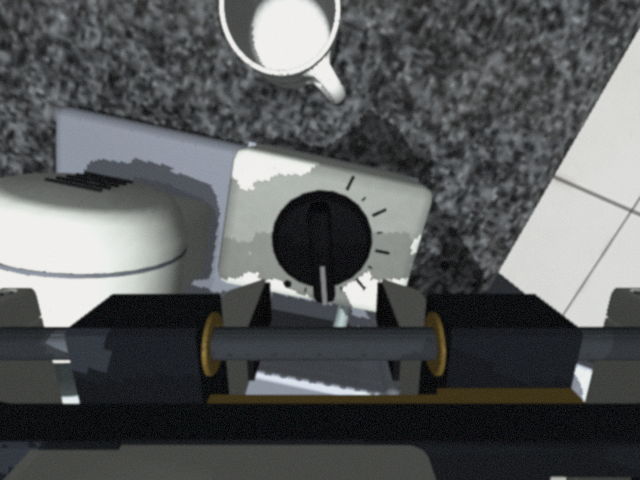

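The fin now runs from about (318,203) to the pointer end (324,302), so it lies along the tool's x, midway between the fingers. The skirt is centred near (322,238).

```bash
python3 - <<'E'
from h import *
import pickle
np.set_printoptions(precision=4,suppress=True)
m=pickle.load(open("w2.pkl","rb"))
f,b=ray(m,(324,302),.166),ray(m,(318,201),.166)
print(f,b,(f+b)/2,np.linalg.norm(f-b),np.arctan2(*(f-b)[[1,0]]),ray(m,(322,238),.134))
E
```

```text
[ 0.4856 -0.1983  0.166 ] [ 0.5126 -0.2562  0.166 ] [ 0.4991 -0.2272  0.166 ] 0.06389394503199043 2.007956062473856 [ 0.4988 -0.2278  0.134 ]
```

Call:
{"name": "arm_command", "arguments": {"moves": [[[0.004, 0, 0.015], [0, 0, -0.02], 0.05], [[0.004, 0, 0.035], [0, 0, -0.02], 0.05], [[0.004, 0, 0.055], [0, 0, -0.02], 0.05], [[0.004, 0, 0.068], [0, 0, -0.02], 0.05], [[0.004, 0, 0.074], [0, 0, -0.02], 0.05]]}}

```text
time: 3.75
tool_pos: [0.4984, -0.2256, 0.1422]
tool_rot: [3.141, 0.001, -1.168]
contact_force: [0.1, -0.3, -0.1]
opening: 0.0501
grip_force: 0.0
```

Call:
{"name": "arm_command", "arguments": {"moves": [[[0, 0, 0], [0, 0, 0], 0.03], [[0, 0, 0], [0, 0, 0], 0.02], [[0, 0, 0], [0, 0, 0], 0.01], [[0, 0, 0], [0, 0, 0], 0.01], [[0, 0, 0], [0, 0, 0], 0.01]], "squeeze": 25}}

```text
time: 4.25
tool_pos: [0.499, -0.2258, 0.1433]
tool_rot: [-3.14, -0.001, -1.169]
contact_force: [10.3, 4.4, 1.0]
opening: 0.0146
grip_force: 6.7
```

Call:
{"name": "arm_command", "arguments": {"moves": [[[0, -0.001, 0], [0, 0, -0.12], 0.01], [[0, -0.001, 0], [0, 0, -0.24], 0.01], [[0, -0.001, 0], [0, 0, -0.36], 0.01], [[0, -0.001, 0], [0, 0, -0.48], 0.01], [[0, -0.001, 0], [0, 0, -0.6], 0.01]], "squeeze": 30}}

```text
time: 4.75
tool_pos: [0.5001, -0.2248, 0.1433]
tool_rot: [-3.14, -0.001, -0.565]
contact_force: [3.0, 3.6, 1.4]
opening: 0.0137
grip_force: 30.0
```

Call:
{"name": "arm_command", "arguments": {"moves": [[[0, 0, 0], [0, 0, -0.12], 0.01], [[0, 0, 0], [0, 0, -0.24], 0.01], [[0, 0, 0], [0, 0, -0.36], 0.01], [[0, 0, 0], [0, 0, -0.48], 0.01], [[0, 0, 0], [0, 0, -0.6], 0.01]]}}

```text
time: 5.25
tool_pos: [0.5004, -0.2237, 0.1433]
tool_rot: [-3.139, -0.002, 0.035]
contact_force: [2.7, 7.5, 2.4]
opening: 0.0137
grip_force: 30.0
```

Call:
{"name": "arm_command", "arguments": {"moves": [[[0, 0, 0], [0, 0, -0.12], 0.01], [[0, 0, 0], [0, 0, -0.24], 0.01], [[0, 0, 0], [0, 0, -0.36], 0.01], [[0, 0, 0], [0, 0, -0.48], 0.01], [[0, 0, 0], [0, 0, -0.6], 0.01]]}}

```text
time: 5.75
tool_pos: [0.5, -0.2226, 0.1432]
tool_rot: [-3.139, -0.004, 0.635]
contact_force: [2.1, 11.4, 5.6]
opening: 0.0139
grip_force: 30.0
```

Call:
{"name": "arm_command", "arguments": {"moves": [[[0, 0, 0], [0, 0, -0.12], 0.01], [[0, 0, 0], [0, 0, -0.24], 0.01], [[0, 0, 0], [0, 0, -0.36], 0.01], [[0, 0, 0], [0, 0, -0.48], 0.01], [[0, 0, 0], [0, 0, -0.6], 0.01]]}}

```text
time: 6.25
tool_pos: [0.499, -0.2219, 0.1432]
tool_rot: [-3.139, -0.005, 1.236]
contact_force: [-1.5, 12.4, 8.0]
opening: 0.0135
grip_force: 30.0
```

```bash
python3 - <<'E'
from h import *
import cv2,pickle
for _ in range(2): robot.read_camera("side")
a=robot.read_camera("scene");b=robot.read_camera("side");s=robot.observe();m=robot.camera_model("wrist");w=robot.read_camera("wrist")
for n,i in(("scene2",a),("side2",b),("w3",w)): cv2.imwrite(f"pics/{n}.png",i[:,:,::-1])
pickle.dump(m,open("w3.pkl","wb")); print(s["tool_pos"],s["tool_rot"],s["contact_force"],s["torque"],s["time"])
f=lambda i:cv2.resize(i,(400,400),interpolation=cv2.INTER_CUBIC)
cv2.imwrite("pics/crop2.png",np.hstack([f(b[225:405,220:400]),cv2.resize(w,(400,300))[:, :].repeat(1,0) if 0 else f(w[:,80:560])])[:,:,::-1])
E
```

```text
[ 0.49903445 -0.2218556   0.14322027] [-3.13866863 -0.00491057  1.23177198] [-1.57083918 13.91202495  7.14723293] [2.25376305 0.28118621 0.20109591] 6.45
```

View pics/crop2.png

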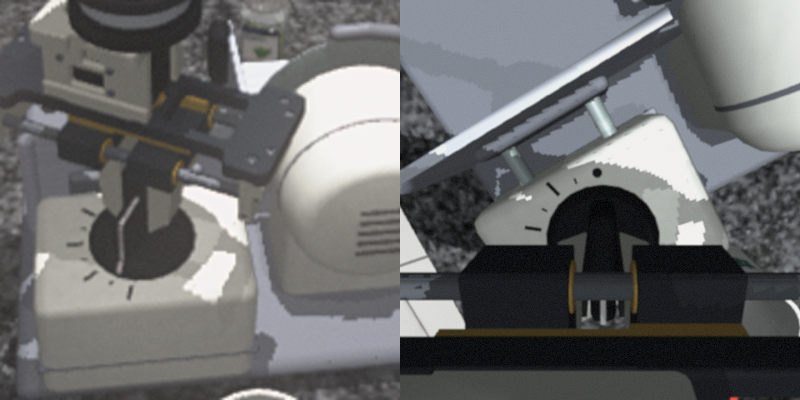

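The plate has clearly moved: in the wrist view (right) its back edge runs from about crop (400,187) to (676,20). In the side view the pointer is near the last marks. I'll check the plate's distance from the dial axis.

```bash
python3 - <<'E'
from h import *
import pickle
m=pickle.load(open("w3.pkl","rb"))
C=lambda x,y:((x-400)*1.2+80,y*1.2)
p,q=ray(m,C(403,186),.142),ray(m,C(676,20),.142); d=(q-p)[:2]; y=np.arctan2(d[1],d[0]); n=np.array([-np.sin(y),np.cos(y)])
print(p,q,y,n@(p[:2]-np.array([.499,-.221])))
d=ray(m,C(597,173),.122);print(d,np.arctan2(d[1]+.2215,d[0]-.4985))
E
```

```text
[ 0.40848857 -0.15086782  0.142     ] [ 0.56958227 -0.12317282  0.142     ] 0.17025427413859195 0.08445380952927092
[ 0.50843003 -0.18270425  0.122     ] 1.3202193631497428
```

Call:
{"name": "arm_command", "arguments": {"moves": [[[0.001, 0, 0], [0, 0, 0.1], 0.01], [[0.001, 0, 0], [0, 0, 0.2], 0.01], [[0.001, 0, 0], [0, 0, 0.31], 0.01], [[0.001, 0, 0], [0, 0, 0.42], 0.01], [[0.001, 0, 0], [0, 0, 0.53], 0.01]]}}

```text
time: 7.0
tool_pos: [0.4999, -0.2224, 0.1432]
tool_rot: [-3.14, -0.002, 0.697]
contact_force: [0.5, 7.8, 4.2]
opening: 0.0136
grip_force: 29.9
```

Call:
{"name": "arm_command", "arguments": {"moves": [[[0, 0, 0], [0, 0, 0.12], 0.01], [[0, 0, 0], [0, 0, 0.24], 0.01], [[0, 0, 0], [0, 0, 0.36], 0.01], [[0, 0, 0], [0, 0, 0.46], 0.01], [[0, 0, 0], [0, 0, 0.53], 0.01]]}}

```text
time: 7.5
tool_pos: [0.5004, -0.2233, 0.1433]
tool_rot: [-3.141, -0.002, 0.168]
contact_force: [1.7, 3.1, 2.4]
opening: 0.0136
grip_force: 29.9
```

Call:
{"name": "arm_command", "arguments": {"moves": [[[0, 0, 0], [0, 0, 0], 0.01], [[0, 0, 0], [0, 0, 0], 0.01], [[0, 0, 0], [0, 0, 0], 0.02], [[0, 0, 0], [0, 0, 0], 0.04], [[0, 0, 0], [0, 0, 0], 0.05]]}}

```text
time: 8.0
tool_pos: [0.4996, -0.2246, 0.1427]
tool_rot: [3.141, 0.0, 0.171]
contact_force: [0.8, 0.6, -0.5]
opening: 0.0314
grip_force: 0.0
```

Call:
{"name": "arm_command", "arguments": {"moves": [[[0, 0, -0.01], [0, 0, 0], 0.05], [[0, 0, -0.03], [0, 0, 0], 0.05], [[0, 0, -0.06], [0, 0, 0], 0.05], [[0, 0, -0.09], [0, 0, 0], 0.05], [[0, 0, -0.12], [0, 0, 0], 0.05]]}}

```text
time: 8.5
tool_pos: [0.4996, -0.2245, 0.2647]
tool_rot: [3.141, -0.0, 0.171]
contact_force: [0.5, -0.5, -0.1]
opening: 0.0502
grip_force: 0.0
```

```bash
python3 - <<'E'
from h import *
import cv2,pickle
for _ in range(4): robot.read_camera("side")
s=robot.observe();m=robot.camera_model("wrist");w=robot.read_camera("wrist")
cv2.imwrite("pics/w4.png",w[:,:,::-1])
pickle.dump(m,open("w4.pkl","wb")); print(s["tool_pos"],s["tool_rot"],s["contact_force"],s["time"],s["qpos"])
E
```

```text
[ 0.49982182 -0.22456267  0.26359578] [ 3.14031371e+00 -1.26624937e-03  1.70767851e-01] [0.25798883 0.10329296 0.57921744] 8.7 [-5.62083178e-01  3.58047685e-01  1.39717076e+00 -1.05311699e-04
  1.38457745e+00  8.37965512e-01]
```

View pics/w4.png

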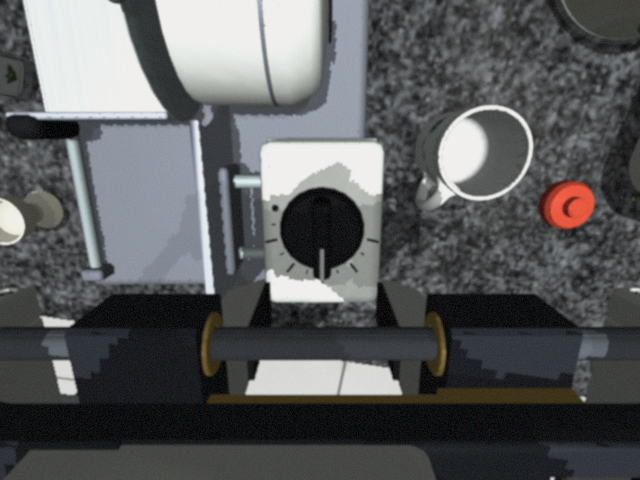

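The dial pointer stands straight at slicer -x (fin x≈321, upright in the picture). The plate's top strip is at columns ~191–213, and the bystanders have not moved. Next I'll work out the slicer frame and a push point.

```bash
python3 - <<'E'
from h import *
import pickle,cv2
np.set_printoptions(precision=4,suppress=True)
m=pickle.load(open("w4.pkl","rb")); g=cv2.imread("pics/w4.png").max(2).astype(int)
Y=.1705;R=np.array([[np.cos(Y),-np.sin(Y)],[np.sin(Y),np.cos(Y)]])
f,b=ray(m,(321,279),.166),ray(m,(321,196),.166);k=ray(m,(322,227.5),.134)
print("fin",(f+b)/2,f-b,"skirt",k); dial=np.array([.4992,-.2235])
O=dial-R@[-.080,-.112]; print("O",O)
S=lambda P:R.T@(P[:2]-O)
for r in(140,180,220,260):
    row=g[r,180:225]; d=np.diff(row); print(r,180+d.argmax(),d.max(),180+d.argmin(),d.min(),[S(ray(m,(180+i,r),.142)) for i in(d.argmax(),d.argmin())])
w3=pickle.load(open("w3.pkl","rb"))
print("plate near end w1",S(ray(pickle.load(open("w1.pkl","rb")),(197,97),.142)),"blade-side",S(ray(m,(200,112),.142)))
print("carriage edge",S(ray(m,(120,115),.115)),S(ray(m,(40,135),.115)))
print("rod",S(ray(m,(75,140),.06)),S(ray(m,(95,270),.06)))
E
```

```text
fin [ 0.5007 -0.2229  0.166 ] [-0.0623 -0.0106  0.    ] skirt [ 0.5012 -0.2234  0.134 ]
O [ 0.559  -0.0995]
140 193 27 199 -56 [array([-0.0089, -0.0168]), array([-0.0089, -0.0212])]
180 218 33 203 -61 [array([-0.0384, -0.0329]), array([-0.0384, -0.0214])]
220 222 29 206 -69 [array([-0.0698, -0.0334]), array([-0.0698, -0.0208])]
260 202 31 210 -65 [array([-0.1032, -0.0145]), array([-0.1032, -0.021 ])]
plate near end w1 [-0.1607 -0.0053] blade-side [ 0.0107 -0.0239]
carriage edge [0.0099 0.0488] [-0.0054  0.116 ]
rod [-0.0102  0.1246] [-0.1434  0.1291]
```

The plate's back face sits at slicer y ≈ -21 mm, which puts its food face at -15 mm as wanted. I'll move to the food side at slicer x -90, y +45, turned 90° with the fingers closed.

Call:
{"name": "arm_command", "arguments": {"moves": [[[-0.002, -0.03, 0], [0, 0, -0.14], 0.03], [[-0.004, -0.06, 0], [0, 0, -0.28], 0.01], [[-0.006, -0.095, 0], [0, 0, -0.42], 0.0], [[-0.008, -0.13, 0], [0, 0, -0.56], 0.0], [[-0.01, -0.158, 0], [0, 0, -0.7], 0.0]], "squeeze": 20}}

```text
time: 9.25
tool_pos: [0.4617, -0.0686, 0.2615]
tool_rot: [-3.139, 0.001, 0.877]
contact_force: [0.2, -1.0, 0.8]
opening: 0.0146
grip_force: 0.0
```

Call:
{"name": "arm_command", "arguments": {"moves": [[[0, 0, 0], [0, 0, -0.14], 0.0], [[0, 0, 0], [0, 0, -0.28], 0.0], [[0, 0, 0], [0, 0, -0.42], 0.0], [[0, 0, 0], [0, 0, -0.56], 0.0], [[0, 0, 0], [0, 0, -0.7], 0.0]]}}

```text
time: 9.75
tool_pos: [0.4623, -0.0701, 0.2614]
tool_rot: [-3.139, -0.001, 1.577]
contact_force: [-0.5, -0.2, 0.9]
opening: 0.0003
grip_force: 0.0
```

Call:
{"name": "arm_command", "arguments": {"moves": [[[0, 0, 0], [0, 0, -0.1], 0.0], [[0, 0, 0], [0, 0, -0.17], 0.0], [[0, 0, 0], [0, 0, -0.17], 0.0], [[0, 0, 0], [0, 0, -0.17], 0.0], [[0, 0, 0], [0, 0, -0.17], 0.0]]}}

```text
time: 10.25
tool_pos: [0.4628, -0.0703, 0.2623]
tool_rot: [-3.141, -0.0, 1.739]
contact_force: [0.6, -0.1, 0.3]
opening: 0.0003
grip_force: 0.0
```

```bash
python3 - <<'E'
from h import *
s=robot.observe();Y=.1705;R=np.array([[np.cos(Y),-np.sin(Y)],[np.sin(Y),np.cos(Y)]]);O=np.array([.559,-.0995])
print(R.T@(s["tool_pos"][:2]-O),s["tool_pos"],s["tool_rot"],s["opening"],s["time"])
E
```

```text
[-0.08982865  0.04507181] [ 0.4628263  -0.07032342  0.26228155] [-3.14077910e+00 -4.20482983e-04  1.73933612e+00] 0.0003121389691196432 10.25
```

Now at slicer (-90, +45). I'll descend to TCP z ≈ 0.11.

Call:
{"name": "arm_command", "arguments": {"moves": [[[0, 0, 0.03], [0, 0, 0], 0.0], [[0, 0, 0.065], [0, 0, 0], 0.0], [[0, 0, 0.1], [0, 0, 0], 0.0], [[0, 0, 0.13], [0, 0, 0], 0.0], [[0, 0, 0.152], [0, 0, 0], 0.0]]}}

```text
time: 10.75
tool_pos: [0.4622, -0.0701, 0.1088]
tool_rot: [-3.14, -0.001, 1.74]
contact_force: [0.3, -0.1, -0.5]
opening: 0.0005
grip_force: 0.0
```

Call:
{"name": "arm_command", "arguments": {"moves": [[[-0.01, 0, 0], [0, 0, 0], 0.0], [[-0.022, 0, 0], [0, 0, 0], 0.0], [[-0.032, 0, 0], [0, 0, 0], 0.0], [[-0.04, 0, 0], [0, 0, 0], 0.0], [[-0.042, 0, 0], [0, 0, 0], 0.0]]}}

```text
time: 11.25
tool_pos: [0.4709, -0.1132, 0.1117]
tool_rot: [3.14, 0.001, 1.739]
contact_force: [0.8, -0.8, 0.6]
opening: 0.0006
grip_force: 0.0
```

Call:
{"name": "arm_command", "arguments": {"moves": [[[0, 0, 0], [0, 0, 0], 0.0], [[0, 0, 0], [0, 0, 0], 0.0], [[0, 0, 0], [0, 0, 0], 0.0], [[0, 0, 0], [0, 0, 0], 0.0], [[0, 0, 0], [0, 0, 0], 0.0]]}}

```text
time: 11.75
tool_pos: [0.4702, -0.1115, 0.1108]
tool_rot: [3.142, -0.0, 1.741]
contact_force: [-1.2, 0.1, 0.0]
opening: 0.0005
grip_force: 0.0
```

Call:
{"name": "arm_command", "arguments": {"moves": [[[-0.001, 0, 0], [0, 0, 0], 0.0], [[-0.002, 0, 0], [0, 0, 0], 0.0], [[-0.003, 0, 0], [0, 0, 0], 0.0], [[-0.004, 0, 0], [0, 0, 0], 0.0], [[-0.005, 0, 0], [0, 0, 0], 0.0]]}}

```text
time: 12.25
tool_pos: [0.471, -0.1168, 0.1107]
tool_rot: [3.142, 0.0, 1.741]
contact_force: [0.1, -0.3, -0.4]
opening: 0.0001
grip_force: 0.0
```

Call:
{"name": "arm_command", "arguments": {"moves": [[[-0.0005, 0, 0], [0, 0, 0], 0.0], [[-0.001, 0, 0], [0, 0, 0], 0.0], [[-0.0015, 0, 0], [0, 0, 0], 0.0], [[-0.002, 0, 0], [0, 0, 0], 0.0], [[-0.002, 0, 0], [0, 0, 0], 0.0]]}}

```text
time: 12.75
tool_pos: [0.4713, -0.1187, 0.1107]
tool_rot: [3.142, -0.0, 1.741]
contact_force: [-0.1, 0.2, -0.6]
opening: 0.0002
grip_force: 0.0
```

Call:
{"name": "arm_command", "arguments": {"moves": [[[-0.0005, 0, 0], [0, 0, 0], 0.0], [[-0.001, 0, 0], [0, 0, 0], 0.0], [[-0.001, 0, 0], [0, 0, 0], 0.0], [[-0.001, 0, 0], [0, 0, 0], 0.0], [[-0.001, 0, 0], [0, 0, 0], 0.0]]}}

```text
time: 13.25
tool_pos: [0.4713, -0.1187, 0.1107]
tool_rot: [-3.141, -0.001, 1.741]
contact_force: [0.1, 5.3, 1.9]
opening: 0.001
grip_force: 2.6
```

Call:
{"name": "arm_command", "arguments": {"moves": [[[-0.0003, 0, 0], [0, 0, 0], 0.0], [[-0.0005, 0, 0], [0, 0, 0], 0.0], [[-0.0005, 0, 0], [0, 0, 0], 0.0], [[-0.0005, 0, 0], [0, 0, 0], 0.0], [[-0.0005, 0, 0], [0, 0, 0], 0.0]]}}

```text
time: 13.75
tool_pos: [0.4713, -0.1187, 0.1107]
tool_rot: [-3.141, -0.002, 1.741]
contact_force: [-0.5, 8.3, 3.1]
opening: 0.0002
grip_force: 3.7
```

Call:
{"name": "arm_command", "arguments": {"moves": [[[-0.0003, 0, 0], [0, 0, 0], 0.0], [[-0.0004, 0, 0], [0, 0, 0], 0.0], [[-0.0004, 0, 0], [0, 0, 0], 0.0], [[-0.0004, 0, 0], [0, 0, 0], 0.0], [[-0.0004, 0, 0], [0, 0, 0], 0.0]]}}

```text
time: 14.25
tool_pos: [0.4713, -0.1187, 0.1108]
tool_rot: [-3.141, -0.003, 1.741]
contact_force: [0.2, 9.0, 3.3]
opening: 0.0003
grip_force: 4.6
```

Call:
{"name": "arm_command", "arguments": {"moves": [[[0, 0, 0], [0, 0, 0], 0.0], [[0, 0, 0], [0, 0, 0], 0.0], [[0, 0, 0], [0, 0, 0], 0.0], [[0, 0, 0], [0, 0, 0], 0.0], [[0, 0, 0], [0, 0, 0], 0.0]]}}

```text
time: 14.75
tool_pos: [0.4713, -0.1188, 0.1108]
tool_rot: [-3.141, -0.003, 1.741]
contact_force: [0.5, 9.6, 4.3]
opening: 0.0003
grip_force: 4.6
```

The plate holds still under about 10 N. I'll back off and rise.

Call:
{"name": "arm_command", "arguments": {"moves": [[[0.002, 0, 0], [0, 0, 0], 0.0], [[0.008, 0, 0], [0, 0, 0], 0.0], [[0.02, 0, 0], [0, 0, 0], 0.0], [[0.035, 0, 0], [0, 0, 0], 0.0], [[0.045, 0, 0], [0, 0, 0], 0.0]]}}

```text
time: 15.25
tool_pos: [0.4635, -0.0746, 0.1107]
tool_rot: [-3.141, -0.0, 1.741]
contact_force: [0.6, 1.1, 0.3]
opening: 0.0005
grip_force: 0.0
```

Call:
{"name": "arm_command", "arguments": {"moves": [[[0, 0, -0.03], [0, 0, 0], 0.0], [[0, 0, -0.06], [0, 0, 0], 0.0], [[0, 0, -0.1], [0, 0, 0], 0.0], [[0, 0, -0.13], [0, 0, 0], 0.0], [[0, 0, -0.15], [0, 0, 0], 0.0]]}}

```text
time: 15.75
tool_pos: [0.4644, -0.0755, 0.2632]
tool_rot: [3.139, 0.002, 1.742]
contact_force: [0.5, 0.2, -0.5]
opening: 0.0005
grip_force: 0.0
```

Call:
{"name": "arm_command", "arguments": {"moves": [[[0, 0, 0], [0, 0, 0], 0.0], [[0, 0, 0], [0, 0, 0], 0.0], [[0, 0, 0], [0, 0, 0], 0.0], [[0, 0, 0], [0, 0, 0], 0.0], [[0, 0, 0], [0, 0, 0], 0.0]]}}

```text
time: 16.25
tool_pos: [0.4637, -0.076, 0.2598]
tool_rot: [-3.14, -0.001, 1.741]
contact_force: [-0.4, -0.8, -0.5]
opening: 0.0002
grip_force: 0.0
```

```bash
python3 - <<'E'
from cell import robot
import cv2
cv2.imwrite("pics/side3.png",cv2.resize(robot.read_camera("side")[225:405,220:445,::-1],(600,480)))
E
```

```text
(no output)
```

View pics/side3.png

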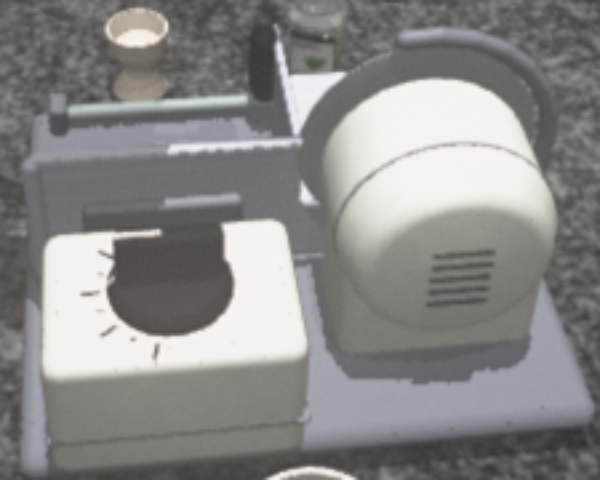

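The fin still points left to slicer -x (crop 115–160, 233), the plate is in place and the arm is clear.

```bash
python3 -c "
from cell import robot
print(robot.hand_in())"
```

```text
the job is handed in; nothing more can be done
None
```

I handed the job in with the dial at the 15 mm mark (2.0 rad); the plate measured about 15 mm after closing from past the mark, and it did not give under a push of about 10 N.

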